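# Check-weigh a drying cartridge

### The arm

A 6-joint arm with a two-finger parallel gripper is mounted at the origin on the work surface. World frame = base frame: x ahead of the robot, y to its left, z up, the work surface at z = 0. Lengths are in m, angles in rad, forces in N, time in s.
With the tool pointing down it reaches from about 0.35 to 0.775 m from the base axis. Payload 5.5 kg.
Tool frame: the origin (TCP) lies on the centre line of the jaws, within the pads' length; the fingertips stand 11 mm ahead of it and the grasp point (between the pads) lies 8 mm behind it (env.tip_reach is the distance from the TCP to the fingertips, in m); z points along the fingers, x is the direction in which the jaws open and shut, and the axes are right-handed (so a half turn about z gives the same grasp; the last joint's range is limited). The gripper opens to 85 mm and grips with 20 to 120 N. Pads are 22 mm wide; open, the fingers measure 114 mm over their backs; the gripper's body (76 mm by 85 mm) begins 54 mm behind the grasp point. The pads swing forward as they close: fully open they stand 13 mm farther back than shut.
Start: joints at [-1.471, 0.313, 0.046, 1.304, 0, 1.431], TCP at [0.137, -0.559, 0.242] pointing down, gripper open.
Joint ranges: [-2.76, 2.76], [-0.86, 1.69], [-1.03, 1.26], [-2.2, 2.34], [-1.47, 1.5], [-3.14, 3.14]. Speed limits (rad/s): [2.57, 2.57, 3.14, 3.14, 3.14, 3.14].

### API

Orientations are given as a unit quaternion [w, x, y, z].
In Python, from workcell import env gives the robot as it stands.
- The arm moves only by the tool carry_out, never from a script. Its argument "moves" is one flat list of numbers, 7 for each row, row after row: the gripper command: -1 is shut, 1 is fully open, values between are in proportion, then the shift along the tool's x, y, z in m, then the turn, a rotation vector about the tool's x, y, z in degrees. A call has exactly 5 rows; each row shifts and turns the pose as measured when the row begins, along the tool's axes as they then stand; what a row does not reach is not made up. A row lasts 1/8 s, in which the tool goes at most 62.5 mm and 10.7 degrees, less where a joint would pass 70% of its speed; a pose out of reach is approached as far as the arm can. A call is refused whole if a number of a shift passes 0.0625 or a number of a turn 10.7, either way. A call with a gripper value outside its range is refused whole. The fingers move at their own pace and stop on an object; "squeeze" is the grip in N (left out, the last holds). Time passes only in rows, so rows that do not move let the fingers close, or fill a call up. It gives the time, the measured TCP pose, the force and the opening at its end, in the units of the state.
- env.get_state(): the state, without advancing time (a new reading comes with each control period).
- env.read_camera(name): name is "side" or "top"; returns the picture (400x640x3 uint8, red, green, blue); there is no depth.
- env.calibration(name): a dict with "camera_matrix" (3x3 intrinsics, pixels), "rvec" (rotation vector, rad) and "tvec" (3), from world to camera coordinates, as OpenCV has them. Camera axes: x right, y down, z forward; pixel columns grow to the right and rows downward; lengths in m; the calibration is good to about 2 mm. A picture is of the moment at which its call begins. calibration takes no time and is no camera call.
- env.hand_in(): hands the job in, once; it reports no verdict.
The state is a dict: "clock": time; "joint_pos": joint angles; "qvel": joint speeds; "tau": joint torques, N m; "tcp_pos": TCP position; "orientation": TCP orientation; "wrist_force": force on the tool from outside, world axes, zero at the start; "ft_torque": the same for the moment, N m; "finger_gap": finger opening in m.
Only numpy, scipy, OpenCV 4.12 (cv2) and the standard library are available. Lean on these libraries where they do the work, as an engineer would, in place of code of your own. Each camera call takes 0.05 s, during which the arm holds its last target. There are 200 camera calls.

### The job

Stand the perforated drying cartridge on the pan of the balance, let go of it and see whether the pan sinks to the bottom or stays up. If the pan sinks, the cartridge is heavy with moisture: stand it upright in the rectangular steel oven tray. If the pan stays up (or comes back up after being pushed), the cartridge is still dry: stand it upright on the round porcelain plate.

Things in the scene. Friction and masses are not known exactly. Their poses are not given: they have to be found in the camera images.
- cartridge_center (a point): centre (half-way up) of the drying cartridge: an upright aluminium can, 44 mm in diameter and 62 mm tall, with three rows of small dark holes around its side and a ring of holes in its lid; loose, 95 to 225 g, weight not visible. It starts on the table in a front row of three with two other metal cans without holes (one slim, 32 mm in diameter and 100 mm tall, one broad, 66 mm in diameter and 34 mm low), centres about 100 to 180 mm apart. z axis up along the can.
- pan_top (a point): centre of the top face of the balance's round steel pan, 110 mm in diameter, 4 mm thick, flat without a rim, standing on one end of a steel beam; it is guided so that it always stays level while it goes up and down, about 130 mm above the table when up and 39 mm lower when fully down. The pan's y axis points outward along the beam, away from the pivot, which is 130 mm away; a brass counterweight is fixed to the other end. It makes no difference where on the pan a load stands.
- beam (a joint): tilt of the balance beam in rad: 0 = pan fully up (as it rests when empty), 0.30 = pan fully down. The counterweight balances a load of 160 g: with more on it the pan sinks to the bottom stop, with less it stays at or returns to the top. The beam is damped and moves between its stops in about 0.5 s, up to 3 s when the load is close to 160 g.
- tray: rectangular steel oven tray fixed on the table, 170 mm (its x axis) by 130 mm (its y axis) outside, rim 14 mm high and 3 mm thick, floor 3 mm thick; origin at the centre of its underside, on the table. For a heavy (moist) cartridge.
- plate: round white porcelain plate fixed on the table, 148 mm in diameter outside, with a rim 13 mm high and 5 mm thick and a flat floor 6 mm above the table; origin at the centre of its underside, on the table. For a light (dry) cartridge. Tray and plate stand left and right of the balance, either way round.
Not all that is in view belongs to the job. What is shaped like the tray but blue or turquoise is not meant.

How it is judged:
On the way:
1. the cartridge stands on the pan, let go, and the beam has come to rest (contact force between cartridge and pan above 0.3 N and contact force between cartridge and the fingers below 0.05 N and angle between cartridge_center's own z axis and vertical below 0.17 rad and velocity of joint beam between -0.05 and 0.05 rad/s), for 0.3 s.
At the end, for the whole second after the job is handed in: The cartridge stands upright (within 10 degrees) and at rest, in the rectangular tray if it weighs over 160 g (centre within 63 mm along and 43 mm across of the tray's centre) or on the round plate if under (within 50 mm of its centre). Within 4 g of 160 g either place counts (((x of cartridge_center in the frame of tray between -0.063 and 0.063 m and y of cartridge_center in the frame of tray between -0.043 and 0.043 m and contact force between cartridge and tray above 1.53 N and angle between cartridge_center's own z axis and vertical below 0.17 rad and linear speed of cartridge below 0.02 m/s) or (horizontal distance between cartridge_center and plate below 0.05 m and contact force between cartridge and plate between 0.3 and 1.61 N and angle between cartridge_center's own z axis and vertical below 0.17 rad and linear speed of cartridge below 0.02 m/s))); the robot touches nothing.
It also fails if it takes over 61 s, if anything falls off the work surface, if the arm or the gripper's body presses on something with over 40 N, if the wrist force passes 120 N, or if a joint passes its speed limit or range.

## Working session

There is one attempt and no reset: what is moved stays moved. The work goes in short steps, Python scripts to look and compute and a tool call to move; the robot and the scene stay as the last step left them, time stands still between calls to the robot, and variables do not carry over. Pictures are saved under pics/ and viewed, about 8 in all and at most 12, crops included, and the job is handed in when it is done.

Besides the shell and the picture viewer there is one more tool, called after ">>>" in YAML: its name, and indented under it one key for each argument. carry_out: Moves the arm, as the interface text tells. Its arguments: {"type":"object","properties":{"moves":{"type":"array"},"squeeze":{"type":"number"}},"required":["moves"]}

```bash
mkdir -p pics; cat > h.py <<'E'
import numpy as np, cv2
from workcell import env
from scipy.spatial.transform import Rotation as R
def snap(n,f):
    im=env.read_camera(n); cv2.imwrite(f,im[:,:,::-1]); return im
def ray(n,u,v,z):
    c=env.calibration(n); K=np.array(c["camera_matrix"]); Rm=cv2.Rodrigues(np.array(c["rvec"],float))[0]; t=np.array(c["tvec"],float).ravel()
    o=-Rm.T@t; d=Rm.T@np.linalg.inv(K)@[u,v,1]
    return o+d*(z-o[2])/d[2]
def proj(n,p):
    c=env.calibration(n); return cv2.projectPoints(np.array([p],float),np.array(c["rvec"],float),np.array(c["tvec"],float),np.array(c["camera_matrix"]),None)[0].ravel()
E
python3 - <<'E'
from h import *
snap("top","pics/t0.png");snap("side","pics/s0.png")
s=env.get_state();print(s)
for n in("top","side"):
    c=env.calibration(n);print(c, -cv2.Rodrigues(np.array(c["rvec"],float))[0].T@np.array(c["tvec"]).ravel())
E
```

```text
{'clock': 0.1, 'joint_pos': array([-1.47059815e+00,  3.13908887e-01,  4.51223283e-02,  1.30362657e+00,
       -3.97733023e-06,  1.43119077e+00]), 'qvel': array([-4.02627381e-04, -9.18989680e-04,  3.92680816e-03,  1.79485336e-03,
       -7.04157182e-05, -1.61715675e-03]), 'tau': array([ 2.45508563e-03, -4.81726348e+01,  2.99243635e+01,  1.27447397e-02,
       -9.25667359e-05, -8.02596304e-06]), 'tcp_pos': array([ 0.13651191, -0.55811285,  0.24151954]), 'orientation': array([-5.81397621e-04,  7.86610188e-01, -6.17449398e-01, -5.61684713e-04]), 'wrist_force': array([ 0.31173672, -0.45329927,  0.34163798]), 'ft_torque': array([ 0.02699541,  0.01532727, -0.06424133]), 'finger_gap': 0.08534400955189653}
{'camera_matrix': array([[491.95542723,   0.        , 325.54871876],
       [  0.        , 491.95542723, 200.26281253],
       [  0.        ,   0.        ,   1.        ]]), 'rvec': array([ 2.19568477, -2.17737343,  0.11933779]), 'tvec': array([-0.01045954,  0.43472038,  1.42528164])} [0.30799158 0.02332899 1.45777773]
{'camera_matrix': array([[381.17215703,   0.        , 318.05042583],
       [  0.        , 381.17215703, 197.38333198],
       [  0.        ,   0.        ,   1.        ]]), 'rvec': array([ 0.28536633, -2.80899626,  1.20878132]), 'tvec': array([0.42790565, 0.12742548, 1.03457583])} [0.29557674 0.7357889  0.80058524]
```

View pics/t0.png

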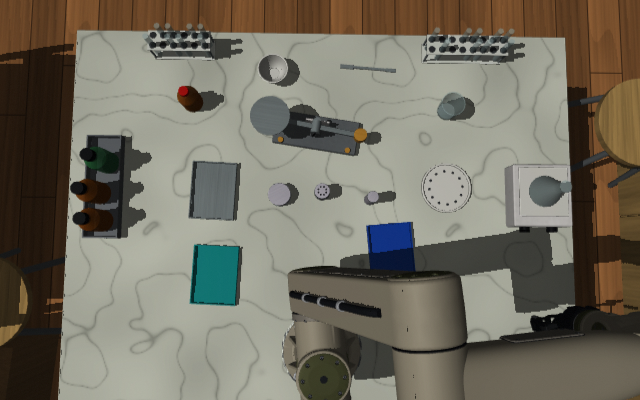

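View pics/s0.png

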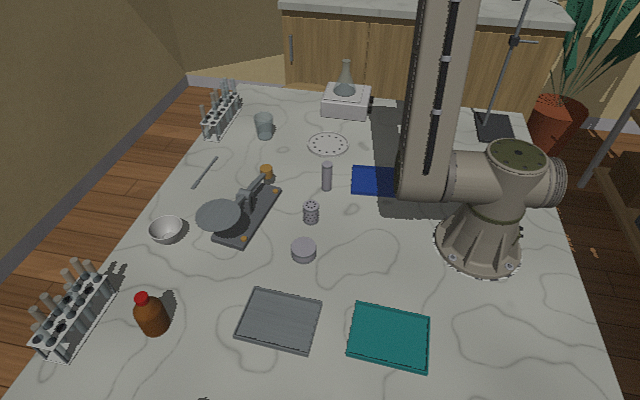

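Top view: candidates are the broad can (280,194), the can with holes (322,191) and the slim can (372,198). The middle one has holes in its lid and rows round its side, so it is the cartridge. The steel tray is the grey one (215,191), the plate is at (446,188), and the pan at (270,116). The turquoise and blue trays are decoys. I'll measure and confirm with a crop.

```bash
python3 - <<'E'
from h import *
t=cv2.imread("pics/t0.png");s=cv2.imread("pics/s0.png")
a=cv2.resize(t[80:230,180:480],None,fx=2.6,fy=2.6,interpolation=cv2.INTER_CUBIC)[:, :780]
b=cv2.resize(s[140:260,190:350],None,fx=1.6,fy=1.6,interpolation=cv2.INTER_CUBIC)
o=np.zeros((a.shape[0]+b.shape[0],780,3),np.uint8);o[:a.shape[0]]=a;o[a.shape[0]:,:b.shape[1]]=b
cv2.imwrite("pics/crop.png",o)
for n,u,v,z in [("top",322,190,.062),("side",311,205,.062),("top",270,116,.13),("side",221,216,.13),("top",446,188,.01),("side",327,144,.01),("top",215,191,.01),("side",279,320,.01),("top",280,194,.034),("top",372,198,.1),("top",360,134,.15),("side",265,172,.15)]: print(n,u,v,ray(n,u,v,z).round(4))
for q in [(192,162),(239,163),(235,219),(190,217)]: print(ray("top",*q,.014).round(3))
E
```

```text
top 322 190 [0.4603 0.0044 0.062 ]
side 311 205 [0.4559 0.005  0.062 ]
top 270 116 [0.6558 0.1497 0.13  ]
side 221 216 [0.6466 0.1543 0.13  ]
top 446 188 [ 0.4756 -0.3654  0.01  ]
side 327 144 [ 0.4765 -0.3584  0.01  ]
top 215 191 [0.46   0.3189 0.01  ]
side 279 320 [0.4601 0.3281 0.01  ]
top 280 194 [0.4505 0.1259 0.034 ]
top 372 198 [ 0.4352 -0.1341  0.1   ]
top 360 134 [ 0.6041 -0.096   0.15  ]
side 265 172 [ 0.583 -0.005  0.15 ]
[0.545 0.388 0.014]
[0.543 0.25  0.014]
[0.378 0.258 0.014]
[0.382 0.389 0.014]
```

View pics/crop.png

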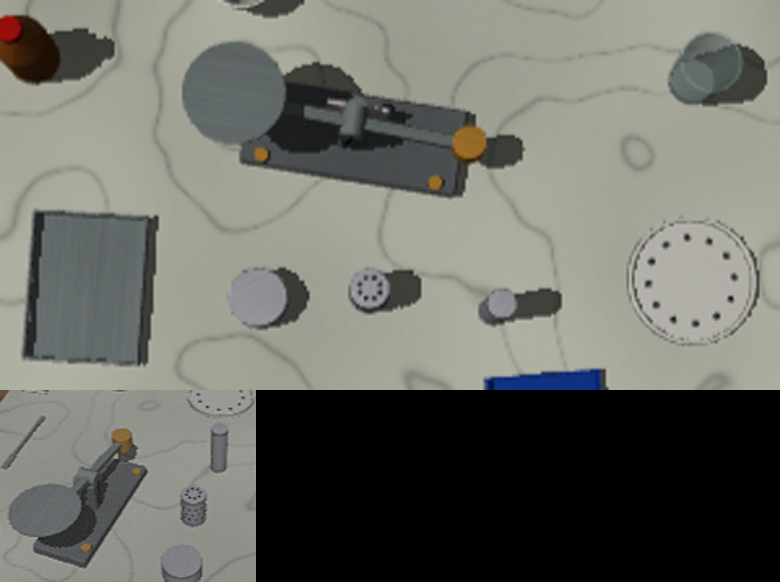

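Crop confirms it: the cartridge lid with its ring of holes is at (322,191), the pan at (270,115.5), and the plate and grey tray are clear. Estimates are cartridge (0.457, 0.005), pan (0.655, 0.151), tray (0.462, 0.322) and plate (0.476, -0.362). I'll go above the cartridge with the jaws along x.

```bash
cat >> h.py <<'E'
def plan(x,y,z,n,yaw=0):
    "n equal rows from the measured pose to tool-down at x,y,z, jaws along yaw (deg)"
    s=env.get_state(); p=np.array(s["tcp_pos"]); q=np.array(s["orientation"]); r=R.from_quat(q[[1,2,3,0]])
    g=R.from_euler("z",yaw,degrees=True)*R.from_euler("x",180,degrees=True)
    w=(r.inv()*g).as_rotvec()
    print("t",round(s["clock"],2),"p",p.round(4),"gap",round(s["finger_gap"],4),"F",np.round(s["wrist_force"],1),"rot",np.degrees(w).round(2))
    for i in range(n):
        d=(r*R.from_rotvec(w*i/n)).inv().apply((np.array([x,y,z])-p)/n)
        print(d.round(4),np.degrees(w/n).round(2))
E
python3 -c "
from h import *
plan(.457,.005,.2,13)"
```

```text
t 0.1 p [ 0.1365 -0.5581  0.2415] gap 0.0853 F [ 0.3 -0.5  0.3] rot [-7.000e-02  7.000e-02 -7.626e+01]
[-0.0362 -0.0342  0.0033] [-0.01  0.01 -5.87]
[-0.0325 -0.0378  0.0033] [-0.01  0.01 -5.87]
[-0.0285 -0.0409  0.0032] [-0.01  0.01 -5.87]
[-0.0242 -0.0436  0.0032] [-0.01  0.01 -5.87]
[-0.0196 -0.0458  0.0032] [-0.01  0.01 -5.87]
[-0.0148 -0.0476  0.0032] [-0.01  0.01 -5.87]
[-0.0099 -0.0489  0.0032] [-0.01  0.01 -5.87]
[-0.0048 -0.0496  0.0032] [-0.01  0.01 -5.87]
[ 0.0003 -0.0498  0.0032] [-0.01  0.01 -5.87]
[ 0.0054 -0.0495  0.0032] [-0.01  0.01 -5.87]
[ 0.0104 -0.0487  0.0032] [-0.01  0.01 -5.87]
[ 0.0153 -0.0474  0.0032] [-0.01  0.01 -5.87]
[ 0.0201 -0.0456  0.0032] [-0.01  0.01 -5.87]
```

>>> carry_out:
  moves: [1,-0.036,-0.034,0.003,0,0,-6,1,-0.032,-0.038,0.003,0,0,-6,1,-0.028,-0.041,0.003,0,0,-6,1,-0.024,-0.044,0.003,0,0,-6,1,-0.019,-0.046,0.003,0,0,-6]
  squeeze: 40

```text
clock: 0.72
tcp_pos: [0.2603, -0.3378, 0.2234]
orientation: [-0.002, 0.922, -0.388, -0.001]
wrist_force: [0.7, 0.3, 0.0]
finger_gap: 0.0851
```

```bash
python3 -c "
from h import *
plan(.457,.005,.2,10)"
```

```text
t 0.72 p [ 0.2603 -0.3378  0.2234] gap 0.0851 F [0.7 0.3 0. ] rot [ -0.25   0.15 -45.67]
[-0.0108 -0.038   0.0025] [-0.03  0.01 -4.57]
[-0.0077 -0.0388  0.0025] [-0.03  0.01 -4.57]
[-0.0046 -0.0392  0.0025] [-0.03  0.01 -4.57]
[-0.0015 -0.0395  0.0024] [-0.03  0.01 -4.57]
[ 0.0017 -0.0395  0.0024] [-0.03  0.01 -4.57]
[ 0.0048 -0.0392  0.0024] [-0.03  0.01 -4.57]
[ 0.0079 -0.0387  0.0024] [-0.03  0.01 -4.57]
[ 0.011  -0.038   0.0024] [-0.03  0.01 -4.57]
[ 0.014  -0.037   0.0024] [-0.03  0.01 -4.57]
[ 0.0169 -0.0357  0.0024] [-0.03  0.01 -4.57]
```

>>> carry_out:
  moves: [1,-0.011,-0.038,0.002,0,0,-5,1,-0.008,-0.039,0.002,0,0,-5,1,-0.004,-0.04,0.002,0,0,-5,1,0,-0.04,0.002,0,0,-5,1,0.002,-0.04,0.002,0,0,-5]

```text
clock: 1.35
tcp_pos: [0.3592, -0.1556, 0.2128]
orientation: [-0.003, 0.985, -0.172, -0.001]
wrist_force: [0.1, 0.4, 0.2]
finger_gap: 0.0854
```

```bash
python3 -c "
from h import *
plan(.457,.005,.2,5)"
```

```text
t 1.35 p [ 0.3592 -0.1556  0.2128] gap 0.0854 F [0.1 0.4 0.2] rot [ -0.36   0.15 -19.81]
[ 0.0075 -0.0368  0.0028] [-0.07  0.03 -3.96]
[ 0.0101 -0.0362  0.0027] [-0.07  0.03 -3.96]
[ 0.0125 -0.0355  0.0027] [-0.07  0.03 -3.96]
[ 0.0149 -0.0345  0.0026] [-0.07  0.03 -3.96]
[ 0.0173 -0.0334  0.0026] [-0.07  0.03 -3.96]
```

>>> carry_out:
  moves: [1,0.008,-0.038,0.003,0,0,-5,1,0.011,-0.038,0.003,0,0,-5,1,0.014,-0.038,0.003,0,0,-5,1,0.017,-0.037,0.003,0,0,-5,1,0.019,-0.03,0.002,0,0,-2]

```text
clock: 1.98
tcp_pos: [0.4595, 0.0195, 0.1983]
orientation: [-0.003, 1.0, 0.026, -0.001]
wrist_force: [0.1, -1.2, -0.1]
finger_gap: 0.0853
```

```bash
python3 -c "
from h import *
plan(.457,.005,.12,5)
snap('side','pics/s1.png');cv2.imwrite('pics/s1c.png',cv2.resize(cv2.imread('pics/s1.png')[60:280,180:440],None,fx=2.6,fy=2.6))"
```

```text
t 1.98 p [0.4595 0.0195 0.1983] gap 0.0853 F [ 0.1 -1.2 -0.1] rot [-0.39  0.17  3.  ]
[-0.0006  0.003   0.0156] [-0.08  0.03  0.6 ]
[-0.0006  0.003   0.0156] [-0.08  0.03  0.6 ]
[-0.0006  0.0029  0.0156] [-0.08  0.03  0.6 ]
[-0.0006  0.0029  0.0157] [-0.08  0.03  0.6 ]
[-0.0005  0.0029  0.0157] [-0.08  0.03  0.6 ]
```

>>> carry_out:
  moves: [1,0,0.005,0.015,0,0,1,1,0,0.005,0.015,0,0,1,1,0,0.005,0.015,0,0,1,1,0,0,0.015,0,0,0,1,0,0,0.015,0,0,0]

```text
clock: 2.65
tcp_pos: [0.4617, 0.0088, 0.1201]
orientation: [-0.005, 1.0, 0.003, -0.001]
wrist_force: [0.4, -0.7, 0.9]
finger_gap: 0.0855
```

```bash
python3 -c "
from h import *
plan(.457,.005,.037,5)
snap('side','pics/s1.png');cv2.imwrite('pics/s1c.png',cv2.resize(cv2.imread('pics/s1.png')[60:280,180:440],None,fx=2.6,fy=2.6))
print(proj('side',env.get_state()['tcp_pos']),proj('side',[.457,.005,.062]))"
```

```text
t 2.65 p [0.4617 0.0088 0.1201] gap 0.0855 F [ 0.4 -0.7  0.9] rot [-0.53  0.15  0.3 ]
[-0.0009  0.0009  0.0166] [-0.11  0.03  0.06]
[-0.0009  0.0009  0.0166] [-0.11  0.03  0.06]
[-0.0009  0.0009  0.0166] [-0.11  0.03  0.06]
[-0.0009  0.0008  0.0166] [-0.11  0.03  0.06]
[-0.0009  0.0008  0.0166] [-0.11  0.03  0.06]
[308.95336407 190.70841962] [310.60699258 204.94931003]
```

View pics/s1c.png

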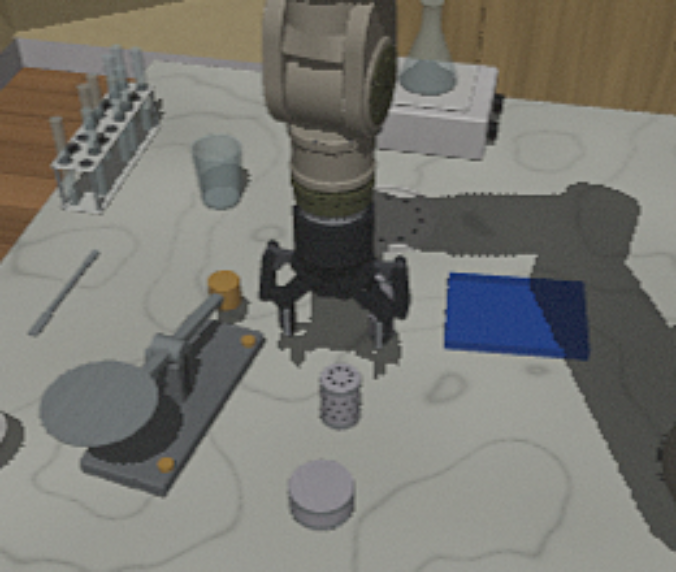

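The fingers (288 and 383 in the crop) straddle the cartridge (341), about 5 mm too far in +x, which matches the calculation. I'll go down with that correction.

>>> carry_out:
  moves: [1,-0.003,0.002,0.016,0,0,0,1,-0.002,0.002,0.017,0,0,0,1,-0.001,0.001,0.017,0,0,0,1,-0.001,0,0.017,0,0,0,1,0,0,0.016,0,0,0]

```text
clock: 3.32
tcp_pos: [0.4525, 0.004, 0.034]
orientation: [-0.005, 1.0, 0.002, -0.003]
wrist_force: [0.6, 0.1, 0.9]
finger_gap: 0.0856
```

>>> carry_out:
  moves: [-1,0,0,0,0,0,0,-1,0,0,0,0,0,0,-1,0,0,0,0,0,0,-1,0,0,0,0,0,0,-1,0,0,0,0,0,0]

```text
clock: 3.95
tcp_pos: [0.4526, 0.0038, 0.0352]
orientation: [-0.005, 1.0, 0.002, -0.003]
wrist_force: [-0.0, 1.0, -1.6]
finger_gap: 0.0433
```

```bash
python3 -c "
from h import *
plan(.457,.005,.23,4)"
```

```text
t 3.95 p [0.4526 0.0038 0.0352] gap 0.0433 F [-0.   1.  -1.6] rot [-0.55  0.32  0.23]
[ 0.0008 -0.0008 -0.0487] [-0.14  0.08  0.06]
[ 0.0009 -0.0006 -0.0487] [-0.14  0.08  0.06]
[ 0.001  -0.0005 -0.0487] [-0.14  0.08  0.06]
[ 0.001  -0.0004 -0.0487] [-0.14  0.08  0.06]
```

>>> carry_out:
  moves: [-1,0,0,-0.03,0,0,0,-1,0,0,-0.048,0,0,0,-1,0,0,-0.048,0,0,0,-1,0,0,-0.048,0,0,0,-1,0,0,-0.022,0,0,0]

```text
clock: 4.58
tcp_pos: [0.4509, 0.0024, 0.2346]
orientation: [-0.005, 1.0, 0.002, -0.006]
wrist_force: [0.9, 0.1, -2.2]
finger_gap: 0.0432
```

```bash
python3 -c "
from h import *
plan(.655,.151,.23,7)"
```

```text
t 4.58 p [0.4509 0.0024 0.2346] gap 0.0432 F [ 0.9  0.1 -2.2] rot [-0.62  0.74  0.23]
[ 0.0293 -0.0211  0.0005] [-0.09  0.11  0.03]
[ 0.0292 -0.0211  0.0005] [-0.09  0.11  0.03]
[ 0.0292 -0.0211  0.0006] [-0.09  0.11  0.03]
[ 0.0292 -0.0212  0.0006] [-0.09  0.11  0.03]
[ 0.0292 -0.0212  0.0006] [-0.09  0.11  0.03]
[ 0.0292 -0.0212  0.0006] [-0.09  0.11  0.03]
[ 0.0292 -0.0212  0.0006] [-0.09  0.11  0.03]
```

>>> carry_out:
  moves: [-1,0.03,-0.021,0,-0.1,0.2,0,-1,0.03,-0.021,0,-0.1,0.2,0,-1,0.03,-0.021,0,-0.1,0.2,0,-1,0.03,-0.021,0,-0.1,0.1,0,-1,0.03,-0.021,0,-0.1,0,0]

```text
clock: 5.2
tcp_pos: [0.6038, 0.1093, 0.2382]
orientation: [-0.0, 1.0, 0.0, 0.002]
wrist_force: [0.8, 0.2, -1.3]
finger_gap: 0.0433
```

```bash
python3 -c "
from h import *
plan(.655,.151,.195,5)"
```

```text
t 5.2 p [0.6038 0.1093 0.2382] gap 0.0433 F [ 0.8  0.2 -1.3] rot [-0.02 -0.23  0.03]
[ 0.0102 -0.0083  0.0087] [-0.   -0.05  0.01]
[ 0.0102 -0.0083  0.0087] [-0.   -0.05  0.01]
[ 0.0102 -0.0083  0.0087] [-0.   -0.05  0.01]
[ 0.0102 -0.0083  0.0087] [-0.   -0.05  0.01]
[ 0.0102 -0.0083  0.0086] [-0.   -0.05  0.01]
```

>>> carry_out:
  moves: [-1,0.014,-0.012,0.006,0,-0.1,0,-1,0.014,-0.012,0.01,0,-0.1,0,-1,0.013,-0.012,0.011,0,0,0,-1,0.008,-0.004,0.011,0,0,0,-1,0,0,0.006,0,0,0]

```text
clock: 5.82
tcp_pos: [0.6554, 0.1525, 0.19]
orientation: [0.0, 1.0, 0.001, -0.001]
wrist_force: [0.6, 0.6, -1.7]
finger_gap: 0.0431
```

```bash
python3 -c "
from h import *
plan(.655,.151,.17,5)
a=snap('top','pics/t2.png');b=snap('side','pics/s2.png')
o=np.hstack([cv2.resize(i[60:180,200:330] if k==0 else i[140:260,170:300],None,fx=3,fy=3,interpolation=2) for k,i in enumerate((a,b))]);cv2.imwrite('pics/c2.png',o[:,:,::-1])
p=env.get_state()['tcp_pos'];print(proj('side',p-[0,0,.035]),proj('side',[.655,.151,.13]))"
```

```text
t 5.83 p [0.6554 0.1525 0.19  ] gap 0.0431 F [ 0.6  0.6 -1.7] rot [0.01 0.14 0.16]
[-0.0001  0.0003  0.004 ] [0.   0.03 0.03]
[-0.0001  0.0003  0.004 ] [0.   0.03 0.03]
[-0.0001  0.0003  0.004 ] [0.   0.03 0.03]
[-0.0001  0.0003  0.004 ] [0.   0.03 0.03]
[-0.0001  0.0003  0.004 ] [0.   0.03 0.03]
[216.41912952 207.55141998] [218.24494673 214.5201961 ]
```

View pics/c2.png

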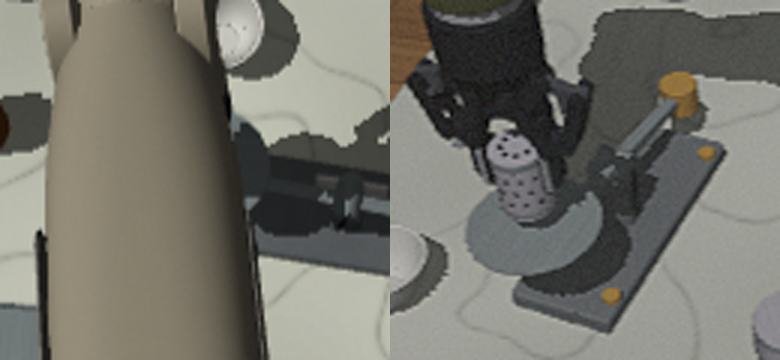

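The side crop shows the cartridge held upright about 25 mm above the pan, well inside its edge. I'll lower it gently.

>>> carry_out:
  moves: [-1,0,0,0.006,0,0,0,-1,0,0,0.006,0,0,0,-1,0,0,0.006,0,0,0,-1,0,0,0.003,0,0,0,-1,0,0,0,0,0,0]

```text
clock: 6.55
tcp_pos: [0.6541, 0.1509, 0.1696]
orientation: [0.0, 1.0, 0.0, -0.001]
wrist_force: [0.7, 0.2, -1.4]
finger_gap: 0.0425
```

```bash
python3 -c "
from h import *
plan(.655,.151,.166,2)
b=snap('side','pics/s3.png')
cv2.imwrite('pics/c3.png',cv2.resize(b[140:260,170:330],None,fx=4,fy=4,interpolation=2)[:,:,::-1])"
```

```text
t 6.55 p [0.6541 0.1509 0.1696] gap 0.0425 F [ 0.7  0.2 -1.4] rot [0.01 0.09 0.05]
[ 0.0004 -0.      0.0018] [0.01 0.04 0.03]
[ 0.0004 -0.      0.0018] [0.01 0.04 0.03]
```

View pics/c3.png

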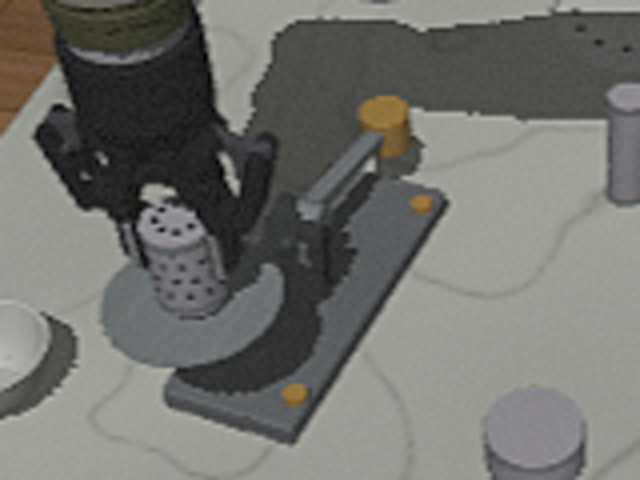

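The can's foot (190,312) looks to be a few mm above the pan, and the wrist still carries its weight. I'll lower it a little more.

>>> carry_out:
  moves: [-1,0,0,0.002,0,0,0,-1,0,0,0.002,0,0,0,-1,0,0,0.0015,0,0,0,-1,0,0,0,0,0,0,-1,0,0,0,0,0,0]

```text
clock: 7.22
tcp_pos: [0.6546, 0.1511, 0.1649]
orientation: [0.0, 1.0, 0.001, 0.0]
wrist_force: [-0.0, -0.5, -0.4]
finger_gap: 0.0432
```

>>> carry_out:
  moves: [1,0,0,0,0,0,0,1,0,0,0,0,0,0,1,0,0,0,0,0,0,1,0,0,0,0,0,0,1,0,0,0,0,0,0]

```text
clock: 7.85
tcp_pos: [0.6552, 0.1511, 0.1655]
orientation: [-0.0, 1.0, 0.001, 0.001]
wrist_force: [-0.4, -0.1, 0.3]
finger_gap: 0.0854
```

>>> carry_out:
  moves: [1,0,0,-0.02,0,0,0,1,0,0,-0.03,0,0,0,1,0,0,-0.03,0,0,0,1,0,0,0,0,0,0,1,0,0,0,0,0,0]

```text
clock: 8.48
tcp_pos: [0.6543, 0.1511, 0.2457]
orientation: [0.0, 1.0, 0.001, -0.001]
wrist_force: [-0.4, -0.6, -0.2]
finger_gap: 0.0853
```

>>> carry_out:
  moves: [1,0,0,0,0,0,0,1,0,0,0,0,0,0,1,0,0,0,0,0,0,1,0,0,0,0,0,0,1,0,0,0,0,0,0]

```text
clock: 9.1
tcp_pos: [0.6529, 0.1509, 0.242]
orientation: [0.0, 1.0, 0.001, -0.003]
wrist_force: [0.4, 0.0, -0.4]
finger_gap: 0.0852
```

```bash
python3 -c "
from h import *
b=snap('side','pics/s4.png')
cv2.imwrite('pics/c4.png',cv2.resize(b[140:260,170:330],None,fx=4,fy=4,interpolation=2)[:,:,::-1])
print(env.get_state()['clock'])"
```

```text
9.15
```

View pics/c4.png

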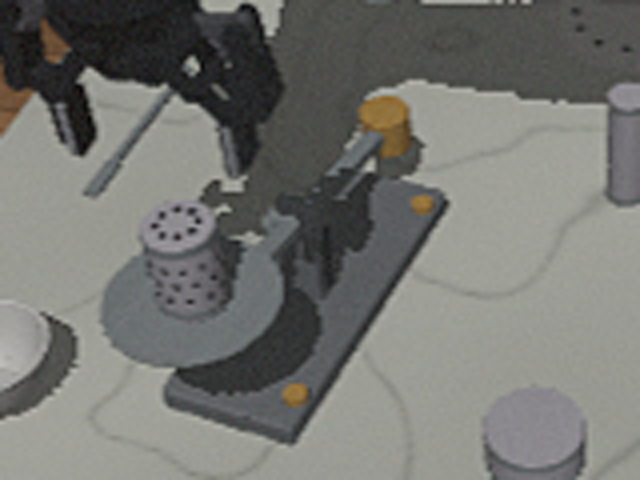

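The cartridge stands on the pan and the pan is still up, with its edge and the counterweight unchanged. A load near 160 g may move slowly, so I'll wait another 3 s and compare by numbers.

>>> carry_out:
  moves: [1,0,0,0,0,0,0,1,0,0,0,0,0,0,1,0,0,0,0,0,0,1,0,0,0,0,0,0,1,0,0,0,0,0,0]

```text
clock: 9.78
tcp_pos: [0.6531, 0.1509, 0.2423]
orientation: [0.0, 1.0, 0.001, -0.003]
wrist_force: [-1.0, 0.1, -0.5]
finger_gap: 0.0856
```

>>> carry_out:
  moves: [1,0,0,0,0,0,0,1,0,0,0,0,0,0,1,0,0,0,0,0,0,1,0,0,0,0,0,0,1,0,0,0,0,0,0]

```text
clock: 10.4
tcp_pos: [0.6531, 0.1509, 0.2423]
orientation: [0.0, 1.0, 0.001, -0.003]
wrist_force: [0.3, -0.2, 0.7]
finger_gap: 0.0853
```

>>> carry_out:
  moves: [1,0,0,0,0,0,0,1,0,0,0,0,0,0,1,0,0,0,0,0,0,1,0,0,0,0,0,0,1,0,0,0,0,0,0]

```text
clock: 11.02
tcp_pos: [0.653, 0.1509, 0.2423]
orientation: [0.0, 1.0, 0.001, -0.003]
wrist_force: [-0.2, 0.5, 0.2]
finger_gap: 0.0851
```

>>> carry_out:
  moves: [1,0,0,0,0,0,0,1,0,0,0,0,0,0,1,0,0,0,0,0,0,1,0,0,0,0,0,0,1,0,0,0,0,0,0]

```text
clock: 11.65
tcp_pos: [0.6531, 0.1509, 0.2423]
orientation: [0.0, 1.0, 0.0, -0.003]
wrist_force: [0.3, 0.1, -0.2]
finger_gap: 0.0857
```

```bash
python3 -c "
from h import *
b=snap('side','pics/s5.png').astype(int);
for f in ('s0','s4'):
    a=cv2.imread(f'pics/{f}.png')[:,:,::-1].astype(int)
    for nm,(r0,r1,c0,c1) in dict(lowerpan=(200,235,195,205),lowedge=(218,232,205,240),counter=(160,185,255,276)).items():
        A=a[r0:r1,c0:c1].mean(2).astype(np.float32);B=b[r0:r1,c0:c1].mean(2).astype(np.float32)
        print(f,nm,np.abs(A-B).mean(),cv2.phaseCorrelate(A,B)[0])
# cartridge lid centre
plan(.654,.151,.165,4)"
```

```text
s0 lowerpan 9.03619 (0.19261102790388573, 0.014370240056962302)
s0 lowedge 7.570068 (-0.09940213165599232, 0.776407285338788)
s0 counter 18.92254 (0.5112680803542364, 1.74248171633697)
s4 lowerpan 1.728571 (-0.01737979754294905, 0.06956592014154239)
s4 lowedge 2.2829928 (-0.0738216051796492, 0.6955570596508975)
s4 counter 2.463492 (-0.03618146684110357, 0.5116153147118965)
t 11.7 p [0.6531 0.1509 0.2423] gap 0.0855 F [-0.  -0.5  0.2] rot [0.05 0.36 0.06]
[ 0.0004 -0.      0.0193] [0.01 0.09 0.01]
[ 0.0003 -0.      0.0193] [0.01 0.09 0.01]
[ 0.0003 -0.      0.0193] [0.01 0.09 0.01]
[ 0.0003 -0.      0.0193] [0.01 0.09 0.01]
```

```bash
python3 -c "
import cv2,numpy as np
f=lambda n:cv2.resize(cv2.imread(f'pics/{n}.png')[150:255,185:285],None,fx=3.9,fy=3.9,interpolation=2)
cv2.imwrite('pics/c5.png',np.hstack([f('s0'),f('s5')]))"
```

```text
(no output)
```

View pics/c5.png

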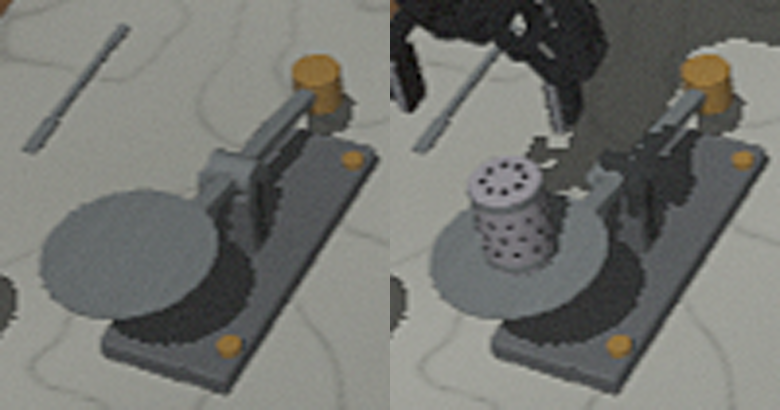

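Empty pan (left) and loaded pan 4 s after release (right) look the same: edge at (40,257), counterweight at (317,72). The pan stays up, so the cartridge is dry and goes on the plate. I'll regrasp it.

>>> carry_out:
  moves: [1,0,0,0.02,0,0.1,0,1,0,0,0.02,0,0.1,0,1,0.001,0,0.02,0,0.1,0,1,0.001,0,0.014,0,0,0,1,0,0,0,0,0,0]

```text
clock: 12.32
tcp_pos: [0.6554, 0.1509, 0.167]
orientation: [0.0, 1.0, 0.0, 0.0]
wrist_force: [0.4, -0.1, 0.2]
finger_gap: 0.0854
```

>>> carry_out:
  moves: [-1,0,0,0,0,0,0,-1,0,0,0,0,0,0,-1,0,0,0,0,0,0,-1,0,0,0,0,0,0,-1,0,0,0,0,0,0]

```text
clock: 12.95
tcp_pos: [0.6565, 0.151, 0.1696]
orientation: [0.0, 1.0, 0.0, 0.002]
wrist_force: [-0.0, 0.5, -1.1]
finger_gap: 0.0428
```

>>> carry_out:
  moves: [-1,0,0,-0.015,0,0,0,-1,0,0,-0.03,0,0,0,-1,0,0,-0.03,0,0,0,-1,0,0,-0.03,0,0,0,-1,0,0,-0.01,0,0,0]

```text
clock: 13.58
tcp_pos: [0.6556, 0.1511, 0.2903]
orientation: [0.0, 1.0, 0.001, 0.002]
wrist_force: [0.2, 0.6, -1.5]
finger_gap: 0.043
```

```bash
python3 -c "
from h import *
plan(.476,-.362,.28,15)"|head -3
```

```text
t 13.57 p [0.6556 0.1511 0.2903] gap 0.043 F [ 0.2  0.6 -1.5] rot [ 0.01 -0.23  0.06]
[-0.012   0.0342  0.0006] [ 0.   -0.02  0.  ]
[-0.012   0.0342  0.0006] [ 0.   -0.02  0.  ]
```

>>> carry_out:
  moves: [-1,-0.012,0.02,0,0,0,0,-1,-0.012,0.034,0,0,0,0,-1,-0.012,0.034,0,0,0,0,-1,-0.012,0.034,0,0,0,0,-1,-0.012,0.034,0,0,0,0]

```text
clock: 14.2
tcp_pos: [0.5949, -0.0063, 0.2892]
orientation: [-0.0, 1.0, 0.003, 0.002]
wrist_force: [0.1, -0.3, -2.1]
finger_gap: 0.0431
```

>>> carry_out:
  moves: [-1,-0.012,0.034,0,0,0,0,-1,-0.012,0.034,0,0,0,0,-1,-0.012,0.034,0,0,0,0,-1,-0.012,0.034,0,0,0,0,-1,-0.012,0.034,0,0,0,0]

```text
clock: 14.82
tcp_pos: [0.5324, -0.1817, 0.287]
orientation: [-0.001, 1.0, 0.003, 0.001]
wrist_force: [0.2, -0.8, -0.7]
finger_gap: 0.043
```

```bash
python3 -c "
from h import *
plan(.476,-.362,.2,5)"
```

```text
t 14.82 p [ 0.5324 -0.1817  0.287 ] gap 0.043 F [ 0.2 -0.8 -0.7] rot [-0.08 -0.09  0.4 ]
[-0.0116  0.036   0.0173] [-0.02 -0.02  0.08]
[-0.0115  0.036   0.0173] [-0.02 -0.02  0.08]
[-0.0115  0.036   0.0174] [-0.02 -0.02  0.08]
[-0.0114  0.036   0.0174] [-0.02 -0.02  0.08]
[-0.0113  0.0361  0.0174] [-0.02 -0.02  0.08]
```

>>> carry_out:
  moves: [-1,-0.012,0.036,0.01,0,0,0.1,-1,-0.012,0.036,0.02,0,0,0.1,-1,-0.012,0.036,0.025,0,0,0.1,-1,-0.012,0.036,0.025,0,0,0.1,-1,-0.01,0.03,0.02,0,0,0]

```text
clock: 15.45
tcp_pos: [0.4731, -0.3618, 0.1846]
orientation: [-0.0, 1.0, -0.0, 0.002]
wrist_force: [1.0, -0.1, -1.6]
finger_gap: 0.0429
```

```bash
python3 -c "
from h import *
plan(.476,-.362,.09,5)"
```

```text
t 15.45 p [ 0.4731 -0.3618  0.1846] gap 0.0429 F [ 1.  -0.1 -1.6] rot [-0.   -0.24 -0.04]
[0.0005 0.     0.0189] [-0.   -0.05 -0.01]
[0.0005 0.     0.0189] [-0.   -0.05 -0.01]
[0.0005 0.     0.0189] [-0.   -0.05 -0.01]
[0.0005 0.     0.0189] [-0.   -0.05 -0.01]
[0.0006 0.     0.0189] [-0.   -0.05 -0.01]
```

>>> carry_out:
  moves: [-1,0.001,0,0.02,0,0,0,-1,0.001,0,0.025,0,0,0,-1,0.001,0,0.025,0,0,0,-1,0,0,0.02,0,0,0,-1,0,0,0.01,0,0,0]

```text
clock: 16.08
tcp_pos: [0.4732, -0.3637, 0.0781]
orientation: [-0.002, 1.0, -0.003, 0.0]
wrist_force: [0.8, -0.3, -1.6]
finger_gap: 0.0431
```

```bash
python3 -c "
from h import *
plan(.476,-.362,.044,5)
a=snap('side','pics/s6.png');i=a[90:200,270:400]
cv2.imwrite('pics/c6.png',cv2.resize(i,None,fx=5,fy=5,interpolation=2)[:,:,::-1])
p=env.get_state()['tcp_pos'];print(proj('side',p-[0,0,.038]),proj('side',[.476,-.362,.006]))"
```

```text
t 16.07 p [ 0.4732 -0.3637  0.0781] gap 0.0431 F [ 0.8 -0.3 -1.6] rot [-0.18 -0.03 -0.36]
[ 0.0005 -0.0003  0.0068] [-0.04 -0.01 -0.07]
[ 0.0005 -0.0003  0.0068] [-0.04 -0.01 -0.07]
[ 0.0005 -0.0003  0.0068] [-0.04 -0.01 -0.07]
[ 0.0005 -0.0003  0.0068] [-0.04 -0.01 -0.07]
[ 0.0006 -0.0003  0.0068] [-0.04 -0.01 -0.07]
[328.46964975 136.46760572] [327.283852   144.35571085]
```

View pics/c6.png

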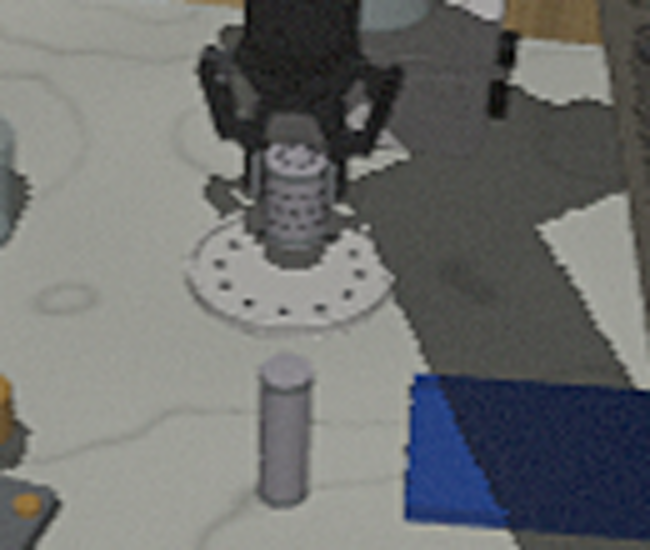

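The cartridge (295,240) hangs upright over the middle of the plate, whose centre is about (290,270), with some 34 mm left to go. I'll lower it.

>>> carry_out:
  moves: [-1,0.001,0,0.008,0,0,0,-1,0.001,0,0.008,0,0,0,-1,0.001,0,0.007,0,0,0,-1,0,0,0.005,0,0,0,-1,0,0,0.002,0,0,0]

```text
clock: 16.75
tcp_pos: [0.4774, -0.3642, 0.0471]
orientation: [-0.001, 1.0, -0.003, 0.001]
wrist_force: [-0.3, 0.9, -1.2]
finger_gap: 0.043
```

>>> carry_out:
  moves: [-1,0,0,0.001,0,0,0,-1,0,0,0.001,0,0,0,-1,0,0,0.001,0,0,0,-1,0,0,0,0,0,0,-1,0,0,0,0,0,0]

```text
clock: 17.38
tcp_pos: [0.4777, -0.3646, 0.0455]
orientation: [-0.0, 1.0, -0.003, 0.002]
wrist_force: [-0.9, -0.3, -1.5]
finger_gap: 0.0433
```

>>> carry_out:
  moves: [-1,0,0,0.002,0,0,0,-1,0,0,0.0015,0,0,0,-1,0,0,0.0015,0,0,0,-1,0,0,0,0,0,0,-1,0,0,0,0,0,0]

```text
clock: 18.0
tcp_pos: [0.4779, -0.3649, 0.0453]
orientation: [0.001, 1.0, -0.003, 0.003]
wrist_force: [-0.8, 0.4, -0.9]
finger_gap: 0.0425
```

>>> carry_out:
  moves: [-1,0,0,0.003,0,0,0,-1,0,0,0.003,0,0,0,-1,0,0,0,0,0,0,-1,0,0,0,0,0,0,-1,0,0,0,0,0,0]

```text
clock: 18.62
tcp_pos: [0.4783, -0.3654, 0.0451]
orientation: [0.002, 1.0, -0.003, 0.003]
wrist_force: [-0.7, 0.7, 1.9]
finger_gap: 0.0431
```

```bash
python3 -c "
from h import *
plan(.478,-.365,.044,5);plan(.478,-.365,.044,5)
f=[]
for k in range(6): snap('side','pics/x.png');f.append(env.get_state()['wrist_force'][2])
print(f)"
```

```text
t 18.62 p [ 0.4783 -0.3654  0.0451] gap 0.0431 F [-0.7  0.7  1.9] rot [ 0.28 -0.38 -0.33]
[-0.0001 -0.0001  0.0002] [ 0.06 -0.08 -0.07]
[-0.0001 -0.0001  0.0002] [ 0.06 -0.08 -0.07]
[-0.0001 -0.0001  0.0002] [ 0.06 -0.08 -0.07]
[-0.0001 -0.0001  0.0002] [ 0.06 -0.08 -0.07]
[-0.0001 -0.0001  0.0002] [ 0.06 -0.08 -0.07]
t 18.62 p [ 0.4783 -0.3654  0.0451] gap 0.0431 F [-0.7  0.7  1.9] rot [ 0.28 -0.38 -0.33]
[-0.0001 -0.0001  0.0002] [ 0.06 -0.08 -0.07]
[-0.0001 -0.0001  0.0002] [ 0.06 -0.08 -0.07]
[-0.0001 -0.0001  0.0002] [ 0.06 -0.08 -0.07]
[-0.0001 -0.0001  0.0002] [ 0.06 -0.08 -0.07]
[-0.0001 -0.0001  0.0002] [ 0.06 -0.08 -0.07]
[np.float64(0.586222288641228), np.float64(-0.14423715788601998), np.float64(-0.6297700804335299), np.float64(-1.0179269302091587), np.float64(-0.5437616439179518), np.float64(-0.8260677128995165)]
```

The cartridge is in contact: z stopped at 0.045 and the force went up. I'll release it and retreat.

>>> carry_out:
  moves: [1,0,0,0,0,0,0,1,0,0,0,0,0,0,1,0,0,0,0,0,0,1,0,0,0,0,0,0,1,0,0,0,0,0,0]

```text
clock: 19.55
tcp_pos: [0.4784, -0.3654, 0.0452]
orientation: [0.002, 1.0, -0.003, 0.003]
wrist_force: [1.1, 0.8, -0.3]
finger_gap: 0.0856
```

>>> carry_out:
  moves: [1,0,0,-0.02,0,0,0,1,0,0,-0.04,0,0,0,1,0,0,-0.05,0,0,0,1,0,0,-0.03,0,0,0,1,0,0,0,0,0,0]

```text
clock: 20.18
tcp_pos: [0.4769, -0.3642, 0.1883]
orientation: [0.002, 1.0, -0.003, 0.003]
wrist_force: [0.5, 0.4, 0.2]
finger_gap: 0.0858
```

>>> carry_out:
  moves: [1,0,0,0,0,0,0,1,0,0,0,0,0,0,1,0,0,0,0,0,0,1,0,0,0,0,0,0,1,0,0,0,0,0,0]

```text
clock: 20.8
tcp_pos: [0.4751, -0.3625, 0.1833]
orientation: [-0.001, 1.0, -0.003, -0.0]
wrist_force: [0.7, -0.6, 0.3]
finger_gap: 0.0854
```

```bash
python3 -c "
from h import *
a=snap('side','pics/s7.png');i=a[90:200,270:400]
cv2.imwrite('pics/c7.png',cv2.resize(i,None,fx=5,fy=5,interpolation=2)[:,:,::-1])
print(proj('side',[.478,-.365,.068]),proj('side',[.478,-.365,.006]),env.get_state()['qvel'].round(3))"
```

```text
[327.32862459 129.00741475] [326.88279164 143.80235501] [-0.001 -0.003  0.004  0.001 -0.003 -0.   ]
```

View pics/c7.png

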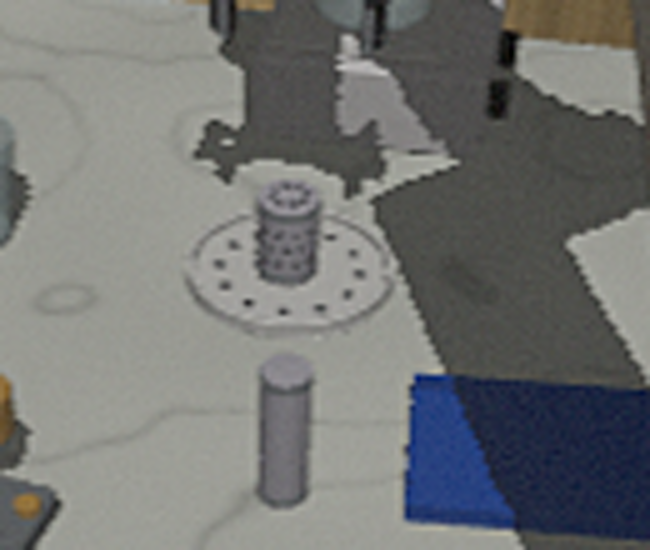

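The cartridge stands upright in the middle of the plate: lid at (290,195), foot at (287,272) and plate centre at (290,270). The gripper is clear of it.

```bash
python3 -c "
from workcell import env
print(env.hand_in())"
```

```text
the job is handed in; nothing more can be done
None
```

I stood the perforated cartridge on the balance pan and let go of it. About 4 s later the pan was still fully up, so I treated the cartridge as dry, stood it on the round porcelain plate and handed the job in. The robot's clock read about 21 s of the 61 s allowed.

- **Weighing:** the side picture 4 s after letting go matched the one of the empty balance by eye. A numerical image comparison on small patches disagreed a little, with shifts of up to 1.7 pixels. I put that down to shadows and noise, since a full sink would move the pan by well over 10 pixels.
- **Placing:** the last picture shows the cartridge upright, within about 5 mm of the plate's centre. The fingers are open, about 140 mm above where I let go.
- **Not confirmed:** the wrist force gave no clear sign of touchdown on the plate. I took it from the height no longer dropping at 0.045 m and a brief rise in force.

The hand-in reported no verdict.

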